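# Hang the slide carrier to drain

### The arm

A 6-joint arm with a two-finger parallel gripper is mounted at the origin on a cart in front of the work surface, level with it; the furniture and walls round the work are solid. World frame = base frame: x ahead of the robot, y to its left, z up, the work surface at z = 0. Lengths are in m, angles in rad, forces in N, time in s.
With the tool pointing down it reaches from about 0.275 to 0.725 m from the base axis. Payload 15.9 kg.
Tool frame: the origin (TCP) lies at the very end of the fingers, on their centre line; the grasp point (between the pads) lies 19 mm behind it; z points along the fingers, y is the direction in which the jaws open and shut (so a half turn about z gives the same grasp; the last joint's range is limited). The gripper opens to 85 mm and grips with 20 to 120 N. Pads are 22 mm wide; open, the fingers measure 114 mm over their backs; the gripper's body (76 mm by 85 mm) begins 54 mm behind the grasp point. The pads swing forward as they close: fully open they stand 13 mm farther back than shut.
Start: joints at [-1.151, 0.213, -0.034, 1.323, 0, 1.571], TCP at [0.204, -0.457, 0.202] pointing down, gripper open.
Joint ranges: [-2.98, 2.98], [-0.74, 1.72], [-1.14, 1.35], [-2.1, 2.04], [-1.57, 1.44], [-3.14, 3.14]. Speed limits (rad/s): [1.89, 1.89, 2.39, 2.57, 3.14, 3.14].

### API

Orientations are given as [roll, pitch, yaw] about the fixed x, y, z axes, in that order (R = Rz(yaw) Ry(pitch) Rx(roll)).
In Python, from station import manip gives the robot as it stands.
- The arm moves only by the shell command python3 -m inch 'ROWS' [FORCE]. ROWS is JSON, one flat list of numbers, 7 for each row, row after row: the closure in counts, from 0 (fully open) to 255 (shut), then the shift along the tool's x, y, z in m, then the turn, a rotation vector about the tool's x, y, z in degrees. A call has 1 to 12 rows; each row is the pose to reach, as a shift and turn from the pose measured when the call began, along the tool's axes at that moment; what a row does not reach only later rows make up. A row lasts 1/12 s, in which the tool goes at most 41.7 mm and 7.16 degrees, less where a joint would pass 70% of its speed; a pose out of reach is approached as far as the arm can. A call with a gripper value outside its range is refused whole. The fingers move at their own pace and stop on an object; FORCE is the grip in N (left out, the last holds). Time passes only in rows, so rows that repeat a pose let the fingers close. It gives the time, the measured TCP pose, the force and the opening at its end, in the units of the state.
- manip.state(): the state, without advancing time (a new reading comes with each control period).
- manip.read_camera(name): name is "scene" or "top" or "wrist"; returns a dict with "color" (384x512x3 uint8, blue, green, red), "fx", "fy", "cx", "cy" (pixels), "view" (4x4, takes a point from world to camera coordinates); the wrist camera has in their place "T_tool_cam" (4x4, takes a point from camera to tool coordinates, whose origin is the TCP and whose axes are the flange's). Camera axes: x right, y up, looking along -z (the intrinsics and any distortion apply to the point x, -y, -z); pixel columns grow to the right and rows downward; lengths in m; the calibration is good to about 2 mm. A picture is of the moment at which its call begins: read the wrist's pose just before it. There is no depth.
- manip.finish_job(): hands the job in, once; it reports no verdict.
Trained networks look in the newest picture that a camera, given by its name, has taken for a name from the list of things; names that differ only in an ending like _2 or _b are one class to them, and where a whole thing is asked for, a point or a joint stands for the part that bears it (a point fixed in the world has none). Each returns a list of dicts, best first, with "conf" (0 to 1); they miss things now and then, are a little off and sometimes report something else, mostly with a low value. They report only what shows in the picture. A call takes as long as a camera call.
- manip.trace(target, camera): "pixels" (384x512 bool, what is visible of it) and "box" ([left, top, right, bottom] as shares, 0 to 1, of the picture: columns of its width, rows of its height, round what is visible of it).
- manip.pinpoint(target, camera): "point" ([column, row] as shares, 0 to 1, of the picture: columns of its width, rows of its height: a listed point, or the origin of a listed thing).
The state is a dict: "time": time; "joints": joint angles; "qd": joint speeds; "tau": joint torques, N m; "eef_pos": TCP position; "tool_rot": TCP orientation; "ft_force": force on the tool from outside, world axes, zero at the start; "wrist_torque": the same for the moment, N m; "width": opening from 0.0 (shut) to 1.0 (fully open).
Only numpy, scipy, OpenCV 4.12 (cv2) and the standard library are available. Lean on these libraries where they do the work, as an engineer would, in place of code of your own. Each camera call takes 0.05 s, during which the arm holds its last target.

### The job

Hang the slide carrier up to drain. Lift it straight out of the open jar, stand it on the white tile and let go, then take it again by the narrow side edges of its tab, so that the keyhole stays free, and hang it on the free stud of the drain rack: stud head through the round part of the keyhole, then down until the neck sits fully home in the top of the slot. The stud's clamp is set by hand, so find where the stud really is; keep the carrier upright, and leave the jars standing and the other carrier hanging where they are.

Things in the scene. Friction and masses are not known exactly. Their poses are not given: they have to be found in the camera images.
- carrier: White slide carrier, ten slides with blue ends; to be hung. Basket 92 (x) x 36 (y) mm, a bridge 18 mm wide (y) along x with its top at z = 91 mm; on its middle stands a flat tab 10 mm thick (x, -5 to 5), 34 mm wide (y, -17 to 17), z = 91 to 143 mm, with a keyhole along x. Origin: centre of the underside; z up. About 0.22 kg (0.15 to 0.31). Both ends are alike.
- carrier_entry (a point): Centre of the round entry of the keyhole in the carrier's tab, at (0, 0, 114) mm of the carrier; 16 mm in diameter. From 4 to 10 mm above this point it tapers into an upright slot 10 mm wide, which ends in a round top 20 mm above this point.
- carrier_slot_end (a point): Point of the carrier at (0, 0, 130.7) mm, in the slot: where the axis of a stud's neck lies when the carrier hangs fully home. Axes as the carrier's.
- open_jar: Clear glass jar, no lid, loose, 0.9 kg. The carrier stands in it, x along the jar's x, tab top 4 mm below the rim. Inside 122 (x) x 46 (y) mm, walls 4, floor 5, rim at z = 152 mm. In the jar fingers have room only at the two flat faces of the tab (closing along x); wide-open fingers of a large gripper may meet the end walls. Origin: centre of the underside.
- lidded_jar: The same jar with a white lid with a knob (175 mm tall in all), to be left standing. Origin: centre of the underside.
- tile: White ceramic tile 130 x 130 x 7 mm, fixed. Origin: centre of its underside; its top is at z = 7 mm.
- rack: Drain rack, fixed: steel tray 150 (x, -130 to 20) x 290 (y) mm, rim 16 mm high; two posts at y = -130 and 130 mm carry a rail 16 mm thick along y at z = 172 mm; only clamp screws, to z = 194 mm, stand above it. Two level headed studs stick out to the rack's -x, clamped to the rail at y = 60 mm (taken) and about y = -60 mm (free). Origin: on the work surface under the rail's middle.
- free_stud_place (a point): Where the middle of the free stud's neck is meant to be, 172 mm up; axes as the rack's, -x out along the stud. Firmly clamped, but set by hand: the stud really lies up to 6 mm to either side (y), so see or feel for it. Neck 7 mm thick, x = -8.5 to 8.5 mm; behind it a shoulder 16 mm thick to x = 61 mm; in front a bevelled head 13 mm in diameter to x = -17.5 mm.
- hung_carrier: A like carrier with orange slide ends, already hanging on the other stud, about 120 mm beside the free one; loose. Origin: centre of its underside.
- slide_case: Dark blue flat slide case 74 x 94 x 24 mm, a bystander, centre of its underside.
- wash_bottle: Wash bottle 196 mm tall behind the jars, a bystander, centre of its underside.
- dropper_red: Dropper bottle with a red teat, 104 mm tall, to the right of the rack, a bystander, centre of its underside.

How it is judged:
By the outcome, as a careful person would: the job done as asked, in the order asked, and still so for the second after the job is handed in, with the robot touching nothing.
It also fails if it takes over 72 s, if anything falls off the work surface, if the arm or the gripper's body presses on something with over 40 N, if the wrist force passes 120 N, or if a joint passes its speed limit or range.

## Working session

There is one attempt and no reset: what is moved stays moved. The work goes in short steps, Python scripts to look and compute and a shell command to move; the robot and the scene stay as the last step left them, time stands still between calls to the robot, and variables do not carry over. Pictures are saved under pics/ and viewed, and the job is handed in when it is done.

```bash
ls; mkdir -p pics
python3 - <<'E'
from station import manip
import cv2
print(manip.state())
for c in ["scene","top","wrist"]:
    r=manip.read_camera(c); cv2.imwrite(f"pics/{c}0.png",r["color"])
    print(c,{k:v for k,v in r.items() if k!="color"})
E
```

```text
pics
{'time': 0.0, 'joints': array([-1.15099903e+00,  2.13363445e-01, -3.50584132e-02,  1.32351376e+00,
       -1.11044580e-05,  1.57080610e+00]), 'qd': array([ 0.00085174,  0.00053669,  0.00151022, -0.00014763, -0.00049138,
       -0.0006364 ]), 'tau': array([ 4.62577427e-04, -6.86160564e+01,  4.87115765e+01,  1.73691928e-02,
        1.30340641e-04,  5.32805757e-06]), 'eef_pos': array([ 0.20362897, -0.45623959,  0.20161282]), 'tool_rot': array([-3.14045336e+00,  1.11155857e-05,  4.19787541e-01]), 'ft_force': array([-0.06921771,  0.73987347,  0.25204265]), 'wrist_torque': array([ 0.00027192,  0.04812385, -0.00614994]), 'width': 1.003649726637189}
scene {'fx': 473.3756998782535, 'fy': 473.3756998782535, 'cx': 253.21095449021138, 'cy': 186.22768957321102, 'view': array([[-0.89968195, -0.43588075,  0.02409078,  0.476168  ],
       [ 0.1950015 , -0.35189478,  0.91550231, -0.25463618],
       [-0.39057241,  0.82835864,  0.40159078, -1.01945618],
       [ 0.        ,  0.        ,  0.        ,  1.        ]])}
top {'fx': 437.53257251404597, 'fy': 437.53257251404597, 'cx': 261.24870028431866, 'cy': 191.22351881320682, 'view': array([[-0.00306013, -0.9998911 , -0.01443698, -0.02442011],
       [ 0.98384743, -0.0055944 ,  0.17892162, -0.58061822],
       [-0.1789829 , -0.01365626,  0.9837574 , -1.43017443],
       [ 0.        ,  0.        ,  0.        ,  1.        ]])}
wrist {'fx': 310.28063057036593, 'fy': 310.28063057036593, 'cx': 250.6741458405617, 'cy': 191.51745953433013, 'T_tool_cam': array([[ 2.50704707e-04,  9.62107861e-01,  2.72669031e-01,
         6.87993599e-02],
       [ 9.99999715e-01, -4.69795277e-05, -7.53680247e-04,
        -5.76787491e-04],
       [-7.12311828e-04,  2.72669143e-01, -9.62107599e-01,
        -1.72364295e-01],
       [ 0.00000000e+00,  0.00000000e+00,  0.00000000e+00,
         1.00000000e+00]])}
```

View pics/scene0.png

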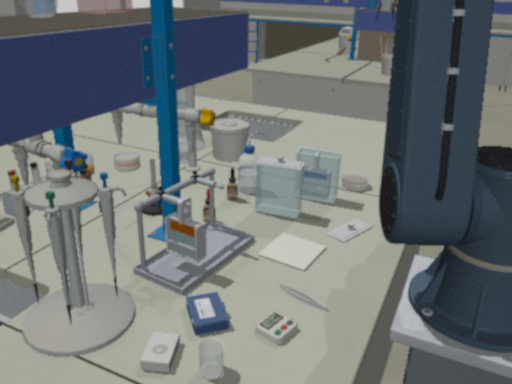

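View pics/top0.png

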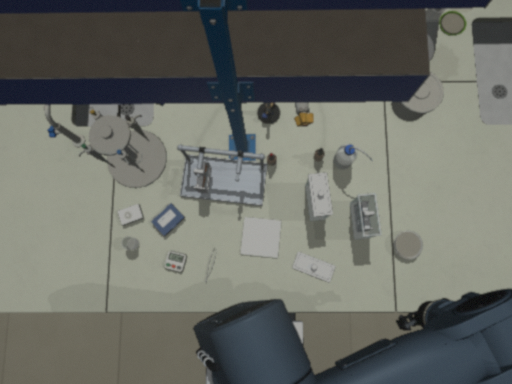

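View pics/wrist0.png

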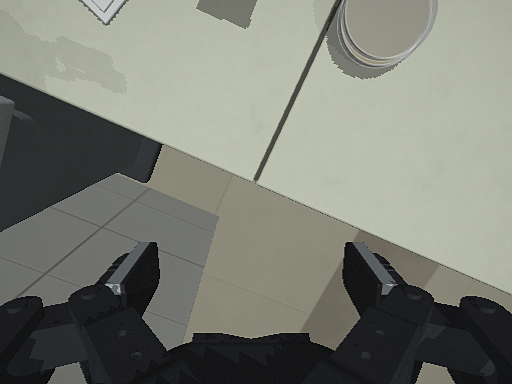

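```bash
cat > h.py <<'E'
from station import manip
import numpy as np, cv2
from scipy.spatial.transform import Rotation as R
def cam(name,save=None):
    s=manip.state(); r=manip.read_camera(name)
    if name=="wrist":
        T=np.eye(4);T[:3,:3]=R.from_euler('xyz',s["tool_rot"]).as_matrix();T[:3,3]=s["eef_pos"]
        M=T@r["T_tool_cam"]
    else: M=np.linalg.inv(r["view"])
    r["M"]=M
    if save: cv2.imwrite(f"pics/{save}.png",r["color"])
    return r
def ray(r,px):
    d=np.array([(px[0]-r["cx"])/r["fx"],-(px[1]-r["cy"])/r["fy"],-1.])
    return r["M"][:3,3],r["M"][:3,:3]@d
def plane(r,px,z):
    o,d=ray(r,px);return o+d*(z-o[2])/d[2]
def proj(r,P):
    p=np.linalg.inv(r["M"])@np.append(P,1.);return np.array([r["cx"]+r["fx"]*p[0]/-p[2],r["cy"]-r["fy"]*p[1]/-p[2]])
def tri(obs):
    A=np.zeros((3,3));b=np.zeros(3)
    for r,px in obs:
        o,d=ray(r,px);d=d/np.linalg.norm(d);Q=np.eye(3)-np.outer(d,d);A+=Q;b+=Q@o
    P=np.linalg.solve(A,b); return P,[np.round(proj(r,P)-px,1) for r,px in obs]
def pp(t,c,n=1):
    return [(round(d["conf"],2),np.array(d["point"])*[512,384]) for d in manip.pinpoint(t,c)[:n]]
def st():
    s=manip.state();print("t",round(s["time"],2),"p",np.round(s["eef_pos"],4),"rpy",np.round(np.degrees(s["tool_rot"]),2),"F",np.round(s["ft_force"],1),"w",round(float(s["width"]),3),"j",np.round(s["joints"],3));return s
E
python3 - <<'E'
from h import *
a=cam("top");b=cam("scene")
for t in ["carrier","carrier_entry","carrier_slot_end","open_jar","lidded_jar","tile","rack","free_stud_place","hung_carrier","slide_case","wash_bottle","dropper_red"]:
    o=[];
    for n,r in(("top",a),("scene",b)):
        d=pp(t,n)
        if d: o.append((r,d[0][1])); print(t,n,d[0][0],np.round(d[0][1],1),np.round(plane(r,d[0][1],0),3))
    if len(o)==2: print("   TRI",np.round(tri(o)[0],3),tri(o)[1])
st()
E
```

```text
carrier top 0.79 [363.7 220.5] [ 0.485 -0.38   0.   ]
carrier_entry top 0.65 [365.2 215. ] [ 0.504 -0.386  0.   ]
carrier_slot_end top 0.76 [369.2 213.3] [ 0.51 -0.4   0.  ]
open_jar top 0.89 [359.6 216.6] [ 0.499 -0.366  0.   ]
open_jar scene 0.69 [309.3 197.7] [ 0.499 -0.344  0.   ]
   TRI [ 0.503 -0.368 -0.011] [array([-0.3, -0.8]), array([0.9, 0.1])]
lidded_jar top 0.66 [318.6 200.8] [ 0.555 -0.226  0.   ]
lidded_jar scene 0.73 [276.  206.4] [ 0.567 -0.236  0.   ]
   TRI [ 0.558 -0.224  0.006] [array([-0.4, -1.1]), array([1.3, 0.2])]
tile top 0.6 [255.7 232.3] [ 0.446 -0.007  0.   ]
tile scene 0.7 [291.2 253.1] [ 0.427 -0.008  0.   ]
   TRI [ 0.437 -0.009 -0.002] [array([0.8, 2.6]), array([-3.7, -0.7])]
rack top 0.87 [222.7 166.6] [0.68 0.11 0.  ]
rack scene 0.63 [182.1 249.3] [0.678 0.105 0.   ]
   TRI [0.677 0.109 0.003] [array([0.2, 0.4]), array([-0.7, -0.2])]
free_stud_place top 0.52 [360.4 218.6] [ 0.492 -0.369  0.   ]
free_stud_place scene 0.72 [216.5 184.8] [ 0.806 -0.29  -0.   ]
   TRI [ 0.621 -0.281  0.045] [array([-24.8, -39. ]), array([49.9, -0.7])]
hung_carrier top 0.
[... 153 characters left out ...]
1, 0.5])]
slide_case top 0.9 [168.9 219.5] [0.492 0.295 0.   ]
slide_case scene 0.56 [206.3 317.1] [0.489 0.302 0.   ]
   TRI [ 0.492  0.296 -0.005] [array([0., 0.]), array([-0.1, -0. ])]
wash_bottle top 0.92 [347.  161.3] [ 0.696 -0.33   0.   ]
wash_bottle scene 0.56 [253.2 187. ] [ 0.691 -0.333  0.   ]
   TRI [ 0.693 -0.331  0.001] [array([0.3, 0.8]), array([-0.9, -0.2])]
dropper_red top 0.55 [270.  164.4] [ 0.687 -0.057  0.   ]
dropper_red scene 0.67 [206.9 219.2] [ 0.707 -0.065  0.   ]
   TRI [ 0.692 -0.054  0.007] [array([-0.9, -2. ]), array([2.7, 0.6])]
t 1.45 p [ 0.2038 -0.4566  0.2021] rpy [180.     0.    24.05] F [-1.2 -0.1 -0.3] w 0.999 j [-1.151  0.213 -0.034  1.323 -0.     1.571]
```

Run:
```python
import cv2,numpy as np
a=cv2.imread("pics/top0.png");b=cv2.imread("pics/scene0.png")
cv2.imwrite("pics/z1.png",cv2.resize(a[140:270,170:300],None,fx=4.5,fy=4.5,interpolation=2))
cv2.imwrite("pics/z2.png",cv2.resize(a[170:250,290:400],None,fx=7,fy=7,interpolation=2))
cv2.imwrite("pics/z3.png",cv2.resize(b[140:290,130:350],None,fx=3.6,fy=3.6,interpolation=2))
```

```text
(no output)
```

View pics/z1.png

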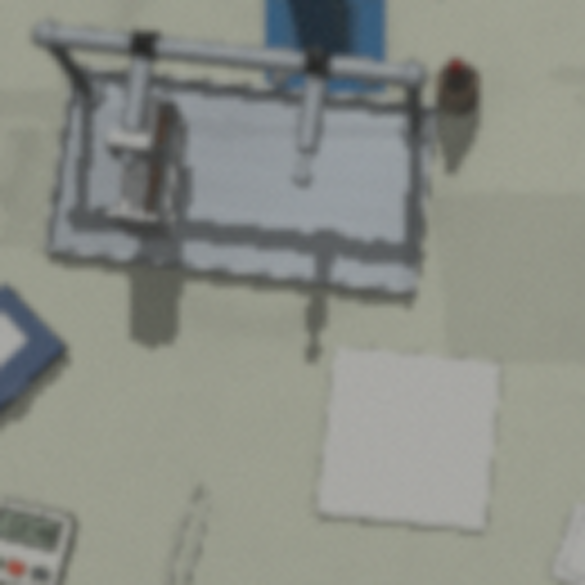

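View pics/z2.png

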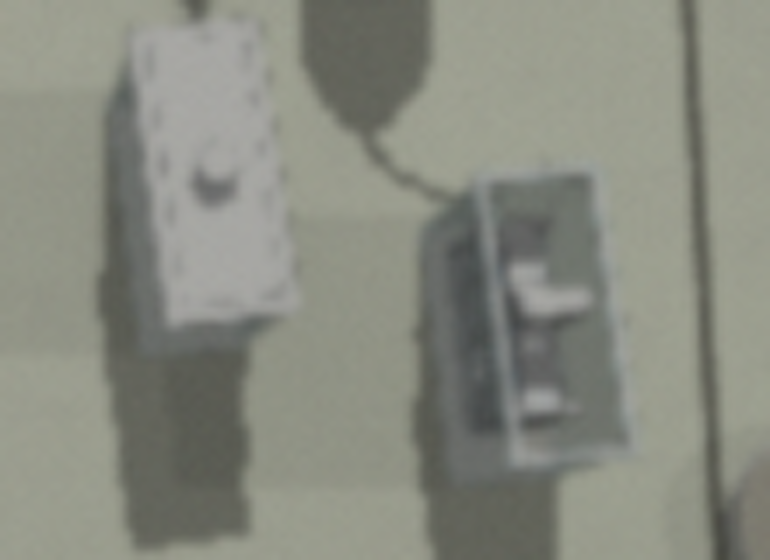

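View pics/z3.png

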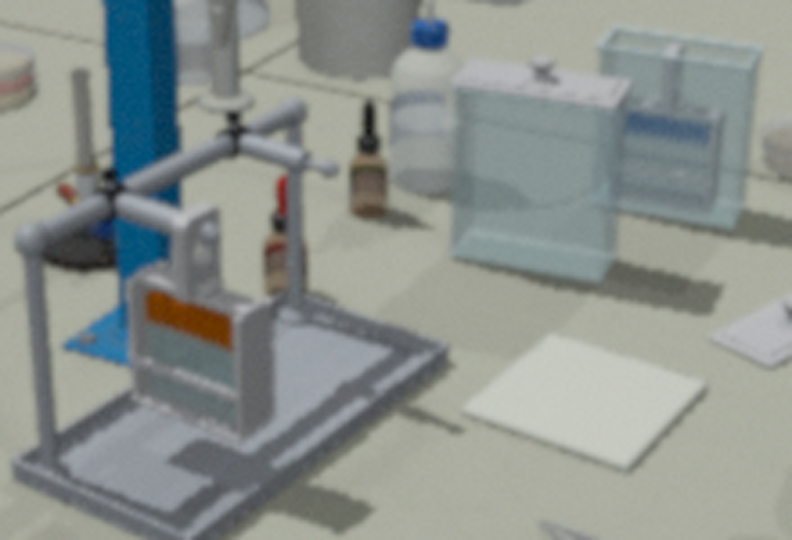

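Run:
```python
from h import *
a=cam("top")
def q(l,o,s,z):
    P=np.array([plane(a,(o[0]+x/s,o[1]+y/s),z) for x,y in l]);print(np.round(P[:,:2],4).tolist(),"mean",np.round(P.mean(0),4));return P
def ang(d):return np.degrees(np.arctan2(d[1],d[0]))
P=q([(478,182),(598,172),(630,455),(515,465)],(290,170),7,.152); print("jar yaw",ang(P[0]-P[3]),ang(P[1]-P[2]))
P=q([(130,32),(257,22),(295,302),(168,322)],(290,170),7,.156); print("lid yaw",ang(P[0]-P[3]),ang(P[1]-P[2]))
P=q([(332,350),(498,362),(485,530),(320,515)],(170,140),4.5,.007); print("tile",ang(P[0]-P[3]),ang(P[0]-P[1])-90)
P=q([(45,32),(415,72)],(170,140),4.5,.172); print("rail",ang(P[0]-P[1])-90)
P=q([(316,62),(302,178),(301,183)],(170,140),4.5,.172); print("stud",ang(P[0]-P[1]))
P=q([(52,255),(410,298)],(170,140),4.5,.016); print("tray front",ang(P[0]-P[1])-90)
P=q([(130,140),(140,215)],(170,140),4.5,.14)
P=q([(545,272),(565,310)],(290,170),7,.148)
```

```text
[[0.5454, -0.333], [0.5496, -0.3868], [0.4229, -0.3946], [0.4187, -0.3439]] mean [ 0.4841 -0.3646  0.152 ]
jar yaw 4.9050274322546175 3.512657999052459
[[0.6143, -0.1783], [0.6186, -0.2357], [0.4911, -0.2488], [0.4824, -0.1922]] mean [ 0.5516 -0.2137  0.156 ]
lid yaw 6.015522053085936 5.846388650193188
[[0.4958, 0.0344], [0.4859, -0.093], [0.3586, -0.0818], [0.3703, 0.0429]] mean [ 0.4276 -0.0244  0.007 ]
tile -3.9086122574860998 -4.425527511438517
[[0.7026, 0.2291], [0.6717, -0.032]] mean [0.6871 0.0985 0.172 ]
rail -6.755659807672927
[[0.6794, 0.0375], [0.5962, 0.0468], [0.5927, 0.0474]] mean [0.6228 0.0439 0.172 ]
stud -6.363706595846826
[[0.5694, 0.2504], [0.5345, -0.0258]] mean [0.552  0.1123 0.016 ]
tray front -7.211741302421032
[[0.6314, 0.1723], [0.5768, 0.164]] mean [0.6041 0.1681 0.14  ]
[[0.5051, -0.362], [0.4879, -0.3701]] mean [ 0.4965 -0.366   0.148 ]
```

```bash
python3 -m inch '[90,0.02,0.003,-0.02,0,0,-6, 90,0.05,0.006,-0.05,0,0,-13, 90,0.08,0.01,-0.08,0,0,-20, 90,0.11,0.013,-0.1,0,0,-27, 90,0.14,0.016,-0.1,0,0,-34, 90,0.17,0.02,-0.1,0,0,-41, 90,0.20,0.023,-0.1,0,0,-48, 90,0.23,0.026,-0.1,0,0,-55, 90,0.26,0.03,-0.1,0,0,-62, 90,0.285,0.032,-0.1,0,0,-68, 90,0.298,0.033,-0.1,0,0,-70, 90,0.298,0.033,-0.1,0,0,-70]' 40
python3 -m inch '[90,0,0,0,0,0,0,90,0,0,0,0,0,0]'
python3 - <<'E'
from h import *
st(); r=cam("wrist","w1")
for t in ["carrier","carrier_entry","carrier_slot_end","open_jar"]: print(t,[(c,np.round(p,1)) for c,p in pp(t,"wrist",2)])
st()
E
```

```text
time: 2.5
eef_pos: [0.4916, -0.3639, 0.3011]
tool_rot: [-3.141, -0.001, 1.646]
ft_force: [-1.1, 0.4, -0.1]
width: 0.647
time: 2.67
eef_pos: [0.4913, -0.364, 0.3008]
tool_rot: [-3.141, -0.001, 1.646]
ft_force: [-0.5, 0.8, 0.6]
width: 0.65
t 2.67 p [ 0.4913 -0.364   0.3008] rpy [-1.7995e+02 -7.0000e-02  9.4280e+01] F [-0.5  0.8  0.6] w 0.65 j [-0.638  0.494  0.616  1.695  0.     0.858]
carrier [(0.59, array([255.6, 150.9]))]
carrier_entry [(0.97, array([252.8, 162. ]))]
carrier_slot_end [(0.83, array([255.6, 168.4]))]
open_jar [(0.69, array([252.1, 149.4]))]
t 2.92 p [ 0.491  -0.3643  0.3014] rpy [-1.7998e+02 -5.0000e-02  9.4260e+01] F [0.1 0.5 0.2] w 0.65 j [-0.639  0.493  0.616  1.695  0.     0.858]
```

View pics/w1.png

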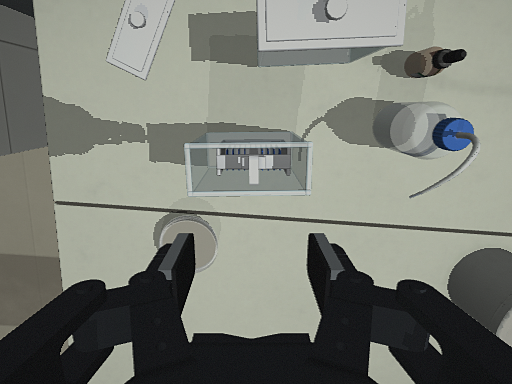

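Run:
```python
import cv2
a=cv2.imread("pics/w1.png")
cv2.imwrite("pics/z4.png",cv2.resize(a[125:205,175:325],None,fx=5.3,fy=5.3,interpolation=2))
```

```text
(no output)
```

View pics/z4.png

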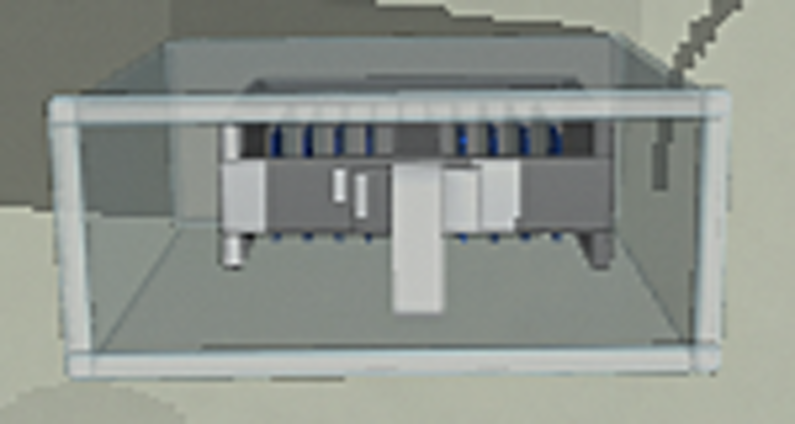

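Run:
```python
from h import *
a=cam("wrist")
def q(l,o,s,z):
    P=np.array([plane(a,(o[0]+x/s,o[1]+y/s),z) for x,y in l]);print(np.round(P[:,:2],4).tolist(),"mean",np.round(P.mean(0),4));return P
def ang(d):return np.degrees(np.arctan2(d[1],d[0]))
P=q([(393,165),(443,165),(443,313),(395,313)],(175,125),5.3,.148);print(np.linalg.norm(P[1]-P[0]),np.linalg.norm(P[2]-P[1]),ang(P[1]-P[2]),ang(P[0]-P[3]))
P=q([(52,98),(730,92),(720,370),(70,375)],(175,125),5.3,.152);print(np.linalg.norm(P[1]-P[0]),np.linalg.norm(P[2]-P[1]),ang(P[1]-P[0]),ang(P[2]-P[3]))
s=st()
```

```text
[[0.4879, -0.3485], [0.4978, -0.3478], [0.5003, -0.3782], [0.4905, -0.3789]] mean [ 0.4941 -0.3634  0.148 ]
0.009975008153771803 0.030488690008912165 94.67426805397928 94.96672585466625
[[0.4206, -0.3397], [0.5522, -0.3287], [0.5575, -0.3849], [0.4252, -0.3958]] mean [ 0.4889 -0.3623  0.152 ]
0.13205359882298695 0.05645704899333146 4.770092728142119 4.711834737267088
t 2.97 p [ 0.4911 -0.3642  0.3013] rpy [-1.7998e+02 -5.0000e-02  9.4280e+01] F [ 0.  -0.5  0.2] w 0.645 j [-0.638  0.493  0.617  1.695  0.     0.858]
```

```bash
python3 -m inch '[90,0,0.003,0,0,0,-0.4,90,0,0.003,0.02,0,0,-0.4,90,0,0.003,0.045,0,0,-0.4,90,0,0.003,0.07,0,0,-0.4,90,0,0.003,0.09,0,0,-0.4,90,0,0.003,0.11,0,0,-0.4,90,0,0.003,0.125,0,0,-0.4,90,0,0.003,0.135,0,0,-0.4,90,0,0.003,0.14,0,0,-0.4,90,0,0.003,0.14,0,0,-0.4]'
python3 - <<'E'
from h import *
st(); cam("wrist","w2")
E
```

```text
time: 3.8
eef_pos: [0.4938, -0.3638, 0.1608]
tool_rot: [-3.141, -0.001, 1.652]
ft_force: [0.2, 0.1, -0.0]
width: 0.643
t 3.8 p [ 0.4938 -0.3638  0.1608] rpy [-1.7994e+02 -8.0000e-02  9.4670e+01] F [ 0.2  0.1 -0. ] w 0.643 j [-0.635  0.463  0.213  1.322  0.     0.854]
```

View pics/w2.png

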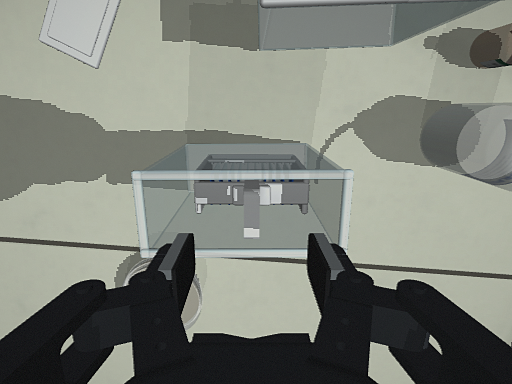

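```bash
python3 -m inch '[90,0,0,0.008,0,0,0,90,0,0,0.018,0,0,0,90,0,0,0.028,0,0,0,90,0,0,0.038,0,0,0,90,0,0,0.046,0,0,0,90,0,0,0.051,0,0,0,90,0,0,0.051,0,0,0,90,0,0,0.051,0,0,0]'
python3 - <<'E'
from h import *
st(); cam("wrist","w3")
E
```

```text
time: 4.52
eef_pos: [0.494, -0.3638, 0.1105]
tool_rot: [-3.141, -0.001, 1.652]
ft_force: [0.2, 0.4, 0.5]
width: 0.648
t 4.52 p [ 0.494  -0.3638  0.1105] rpy [-1.7997e+02 -6.0000e-02  9.4680e+01] F [0.2 0.4 0.5] w 0.648 j [-0.635  0.478  0.109  1.203  0.     0.854]
```

View pics/w3.png

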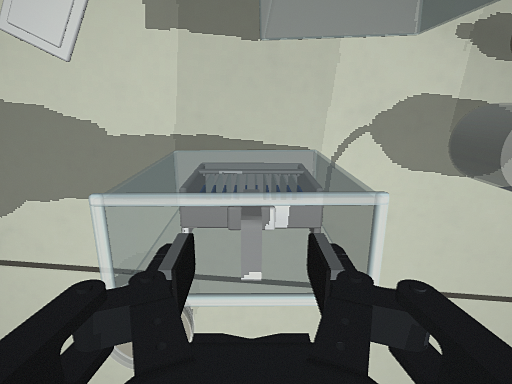

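```bash
python3 -m inch '[150,0,0,0,0,0,0,180,0,0,0,0,0,0,200,0,0,0,0,0,0,215,0,0,0,0,0,0,230,0,0,0,0,0,0,255,0,0,0,0,0,0,255,0,0,0,0,0,0,255,0,0,0,0,0,0,255,0,0,0,0,0,0,255,0,0,0,0,0,0]' 50
python3 - <<'E'
from h import *
st()
E
```

```text
time: 5.4
eef_pos: [0.4943, -0.3642, 0.1113]
tool_rot: [3.141, -0.0, 1.652]
ft_force: [-1.8, 0.4, 5.7]
width: 0.097
t 5.4 p [ 0.4943 -0.3642  0.1113] rpy [ 1.7998e+02 -1.0000e-02  9.4670e+01] F [-1.8  0.4  5.7] w 0.097 j [-0.635  0.477  0.11   1.203  0.     0.854]
```

```bash
python3 -m inch '[255,0,0,-0.004,0,0,0,255,0,0,-0.012,0,0,0,255,0,0,-0.022,0,0,0,255,0,0,-0.032,0,0,0,255,0,0,-0.042,0,0,0,255,0,0,-0.05,0,0,0,255,0,0,-0.05,0,0,0]' 60
python3 - <<'E'
from h import *
st();cam("wrist","w4");cam("scene","s4")
E
```

```text
time: 5.98
eef_pos: [0.4951, -0.3648, 0.1636]
tool_rot: [3.139, 0.002, 1.652]
ft_force: [0.1, -0.5, -1.9]
width: 0.089
t 5.98 p [ 0.4951 -0.3648  0.1636] rpy [1.7986e+02 1.0000e-01 9.4670e+01] F [ 0.1 -0.5 -1.9] w 0.089 j [-0.635  0.461  0.216  1.323  0.     0.854]
```

View pics/w4.png

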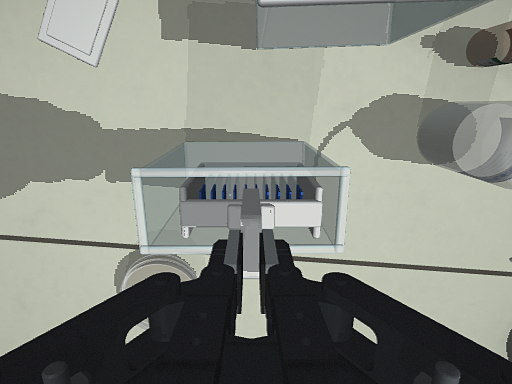

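View pics/s4.png

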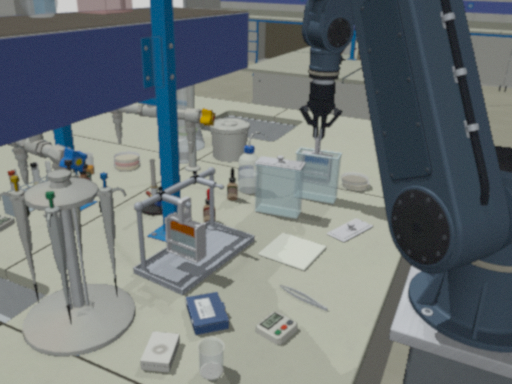

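```bash
python3 -m inch '[255,0,0,-0.006,0,0,0,255,0,0,-0.018,0,0,0,255,0,0,-0.032,0,0,0,255,0,0,-0.046,0,0,0,255,0,0,-0.06,0,0,0,255,0,0,-0.075,0,0,0,255,0,0,-0.09,0,0,0,255,0,0,-0.105,0,0,0,255,0,0,-0.12,0,0,0,255,0,0,-0.135,0,0,0,255,0,0,-0.145,0,0,0,255,0,0,-0.145,0,0,0]'
python3 - <<'E'
from h import *
s=st();r=cam("wrist","w5");cam("scene","s5")
# goal
yaw=s["tool_rot"][2]
for n,g,y in (("tile hi",[.435,-.022,.30],83.2),):
    d=R.from_euler('xyz',s["tool_rot"]).as_matrix().T@(np.array(g)-s["eef_pos"]);print(n,np.round(d,4),"turn z",np.degrees(yaw)-y)
for n in("top","scene"):
    r=cam(n)
    print(n,[(c,np.round(plane(r,p,.0),4)) for c,p in pp("tile",n)])
    d=manip.trace("tile",n)[0]
    m=(d["pixels"]*255).astype(np.uint8);c,_=cv2.findContours(m,0,2);c=max(c,key=cv2.contourArea)
    P=np.array([plane(r,p,.007) for p in cv2.boxPoints(cv2.minAreaRect(c))]) if n=="top" else np.array([plane(r,p[0],.007) for p in cv2.approxPolyDP(c,4,True)])
    print(d["conf"],np.round(P[:,:2],4).tolist(),P.mean(0), np.median([plane(r,p[::-1],.007) for p in np.argwhere(m)],0),np.mean([plane(r,p[::-1],.007) for p in np.argwhere(m)],0))
E
```

```text
time: 7.08
eef_pos: [0.4947, -0.3646, 0.3083]
tool_rot: [3.139, 0.002, 1.652]
ft_force: [0.2, -0.3, -2.5]
width: 0.091
t 7.08 p [ 0.4947 -0.3646  0.3083] rpy [1.7986e+02 1.0000e-01 9.4670e+01] F [ 0.2 -0.3 -2.5] w 0.091 j [-0.635  0.503  0.651  1.716  0.     0.854]
tile hi [ 0.3463 -0.0316  0.0076] turn z 11.470706522102034
top [(0.97, array([ 0.4354, -0.0098,  0.    ]))]
0.82 [[0.3681, 0.0464], [0.5002, 0.035], [0.4874, -0.0982], [0.3558, -0.0848]] [ 0.42786303 -0.02538813  0.007     ] [ 0.4395089  -0.03540488  0.007     ] [ 0.4373213  -0.03235491  0.007     ]
scene [(0.61, array([ 0.4318, -0.0083,  0.    ]))]
0.96 [[0.4901, 0.0484], [0.3665, 0.0571], [0.3588, -0.0705], [0.4802, -0.0821]] [ 0.423907   -0.01176806  0.007     ] [ 0.4220174  -0.00614625  0.007     ] [ 0.42344407 -0.00765109  0.007     ]
```

View pics/w5.png

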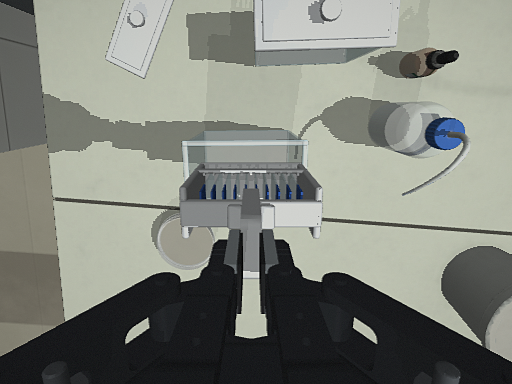

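View pics/s5.png

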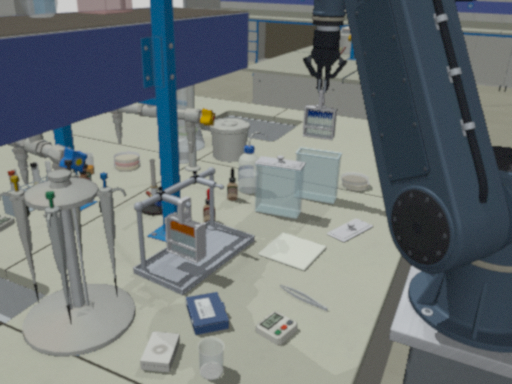

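```bash
python3 -m inch '[255,0.008,-0.001,0,0,0,0,255,0.026,-0.003,0,0,0,1,255,0.055,-0.006,0,0,0,2,255,0.09,-0.01,0,0,0,3,255,0.125,-0.013,0,0,0,4,255,0.16,-0.017,0,0,0,5,255,0.195,-0.02,0,0,0,6,255,0.23,-0.024,0,0,0,7.5,255,0.265,-0.028,0,0,0,9,255,0.3,-0.031,0,0,0,10,255,0.33,-0.034,0,0,0,11,255,0.345,-0.036,0,0,0,11.5]'
python3 -m inch '[255,0.007,0,0,0,0,0,255,0.007,0,0.015,0,0,0,255,0.007,0,0.04,0,0,0,255,0.007,0,0.07,0,0,0,255,0.007,0,0.095,0,0,0,255,0.007,0,0.115,0,0,0,255,0.007,0,0.13,0,0,0,255,0.007,0,0.14,0,0,0,255,0.007,0,0.14,0,0,0]'
python3 - <<'E'
from h import *
s=st();r=cam("wrist","w6");cam("scene","s6")
E
```

```text
time: 8.48
eef_pos: [0.4292, -0.0205, 0.3063]
tool_rot: [3.141, -0.001, 1.452]
ft_force: [-0.3, -1.9, -2.1]
width: 0.092
time: 9.23
eef_pos: [0.429, -0.0139, 0.1643]
tool_rot: [-3.139, -0.001, 1.452]
ft_force: [-0.6, -0.1, -1.8]
width: 0.089
t 9.23 p [ 0.429  -0.0139  0.1643] rpy [-1.7984e+02 -4.0000e-02  8.3200e+01] F [-0.6 -0.1 -1.8] w 0.089 j [-3.300e-02  8.200e-02 -2.850e-01  1.207e+00  1.000e-03  1.656e+00]
```

View pics/w6.png

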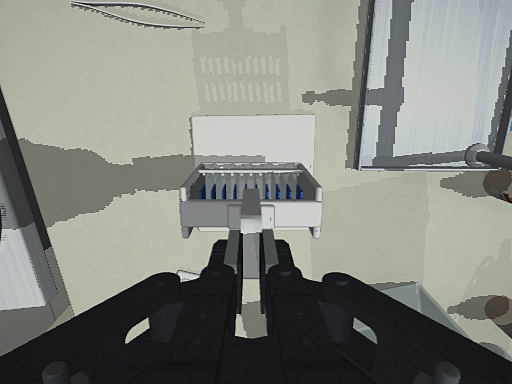

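View pics/s6.png

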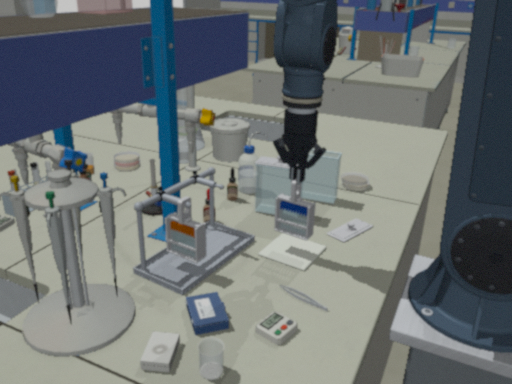

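```bash
python3 -m inch '[255,0,0,0.01,0,0,0,255,0,0,0.022,0,0,0,255,0,0,0.034,0,0,0,255,0,0,0.042,0,0,0,255,0,0,0.046,0,0,0,255,0,0,0.048,0,0,0,255,0,0,0.049,0,0,0]'
python3 -m inch '[255,0,0,0.001,0,0,0,255,0,0,0.002,0,0,0,255,0,0,0.002,0,0,0]'
```

```text
time: 9.92
eef_pos: [0.4303, -0.0137, 0.1175]
tool_rot: [3.141, -0.001, 1.452]
ft_force: [0.4, -1.0, -2.0]
width: 0.092
time: 10.17
eef_pos: [0.4305, -0.0138, 0.1157]
tool_rot: [3.141, -0.001, 1.452]
ft_force: [0.1, -0.3, -2.1]
width: 0.091
```

```bash
python3 -m inch '[255,0,0,0.001,0,0,0,255,0,0,0.002,0,0,0,255,0,0,0.003,0,0,0,255,0,0,0.003,0,0,0]'
```

```text
time: 10.5
eef_pos: [0.4308, -0.0137, 0.1133]
tool_rot: [3.14, -0.001, 1.452]
ft_force: [-2.7, 1.1, 8.1]
width: 0.096
```

```bash
python3 -m inch '[215,0,0,-0.0005,0,0,0,200,0,0,-0.0005,0,0,0,180,0,0,-0.0005,0,0,0,140,0,0,-0.0005,0,0,0,110,0,0,0,0,0,0,110,0,0,0,0,0,0]'
python3 -m inch '[100,0,0,-0.01,0,0,0,100,0,0,-0.03,0,0,0,100,0,0,-0.055,0,0,0,100,0,0,-0.085,0,0,0,100,0,0,-0.115,0,0,0,100,0,0,-0.14,0,0,0,100,0,0,-0.15,0,0,0,100,0,0,-0.15,0,0,0]'
python3 - <<'E'
from h import *
s=st();r=cam("wrist","w7");
for t in ["carrier","carrier_entry","carrier_slot_end"]: print(t,[(c,np.round(p,1)) for c,p in pp(t,"wrist",2)])
E
```

```text
time: 11.0
eef_pos: [0.4308, -0.0138, 0.1131]
tool_rot: [3.14, -0.001, 1.452]
ft_force: [-0.2, 0.0, 1.2]
width: 0.569
time: 11.67
eef_pos: [0.4317, -0.0139, 0.2654]
tool_rot: [3.136, -0.001, 1.452]
ft_force: [-0.6, -0.7, -0.1]
width: 0.61
t 11.67 p [ 0.4317 -0.0139  0.2654] rpy [ 1.797e+02 -8.000e-02  8.320e+01] F [-0.6 -0.7 -0.1] w 0.61 j [-3.300e-02  6.500e-02 -4.900e-02  1.452e+00  1.000e-03  1.656e+00]
carrier [(0.71, array([251.6, 152.4]))]
carrier_entry [(0.7, array([250.8, 170.6]))]
carrier_slot_end [(0.88, array([250.6, 176.5]))]
```

View pics/w7.png

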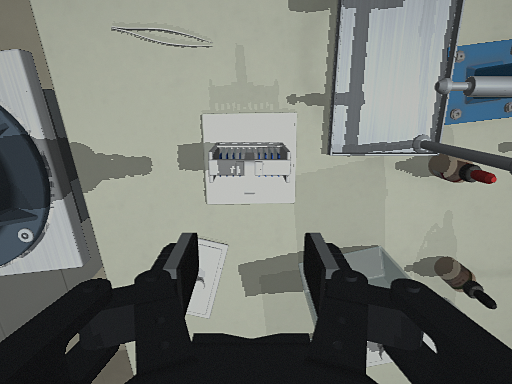

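```bash
python3 -m inch '[90,0,0,0,0,0,-4,90,0,0,0,0,0,-11,90,0,0,0,0,0,-18,90,0,0,0,0,0,-25,90,0,0,0,0,0,-32,90,0,0,0,0,0,-39,90,0,0,0,0,0,-46,90,0,0,0,0,0,-53,90,0,0,0,0,0,-60,90,0,0,0,0,0,-67,90,0,0,0,0,0,-74,90,0,0,0,0,0,-80]'
python3 -m inch '[90,0,0,0,0,0,-5,90,0,0,0,0,0,-9.5,90,0,0,0,0,0,-10,90,0,0,0,0,0,-10]'
python3 - <<'E'
from h import *
s=st();r=cam("wrist","w8");cam("scene","s8")
for t in ["carrier","carrier_entry","carrier_slot_end","free_stud_place","hung_carrier"]: print(t,[(c,np.round(p,1)) for c,p in pp(t,"wrist",2)])
E
```

```text
time: 12.87
eef_pos: [0.4295, -0.0138, 0.2609]
tool_rot: [3.141, -0.002, 2.855]
ft_force: [0.4, 0.5, -0.3]
width: 0.643
time: 13.2
eef_pos: [0.4291, -0.0138, 0.2602]
tool_rot: [3.141, -0.003, 3.028]
ft_force: [-0.3, 0.2, -0.2]
width: 0.645
t 13.2 p [ 0.4291 -0.0138  0.2602] rpy [179.96  -0.18 173.46] F [-0.3  0.2 -0.2] w 0.645 j [-3.300e-02  6.700e-02 -5.900e-02  1.448e+00  1.000e-03  8.100e-02]
carrier [(0.69, array([252.1, 159.2])), (0.62, array([395.9, 276.3]))]
carrier_entry [(0.79, array([252.8, 176.1]))]
carrier_slot_end [(0.7, array([254.4, 181.3]))]
free_stud_place []
hung_carrier [(0.81, array([394. , 278.3]))]
```

View pics/w8.png

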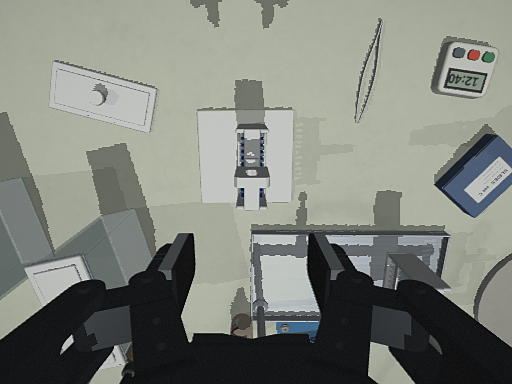

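View pics/s8.png

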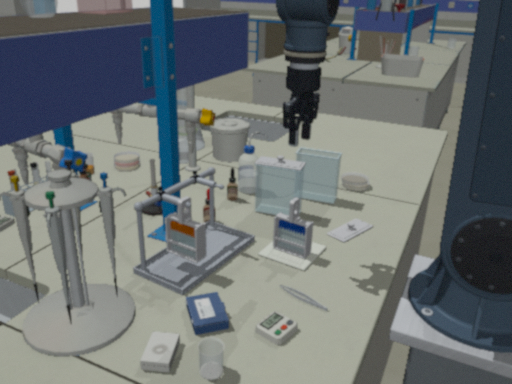

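Run:
```python
import cv2
a=cv2.imread("pics/w8.png");b=cv2.imread("pics/w7.png")
cv2.imwrite("pics/z5.png",cv2.resize(a[110:220,190:300],None,fx=5,fy=5,interpolation=2))
cv2.imwrite("pics/z6.png",cv2.resize(a[230:340,200:320],None,fx=5,fy=5,interpolation=2))
cv2.imwrite("pics/z7.png",cv2.resize(b[50:170,400:512],None,fx=5,fy=5,interpolation=2))
```

```text
(no output)
```

View pics/z5.png

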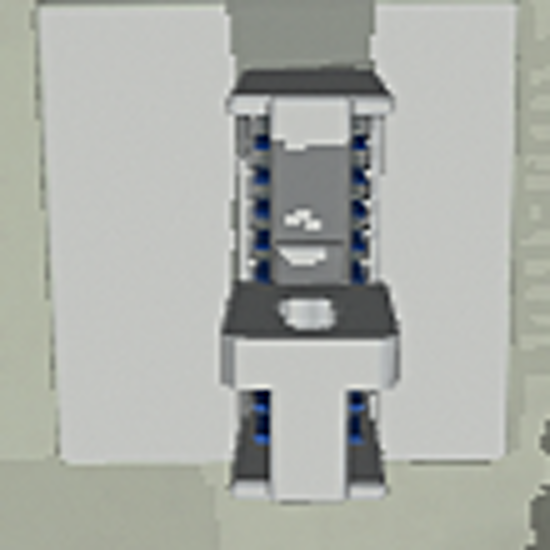

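View pics/z6.png

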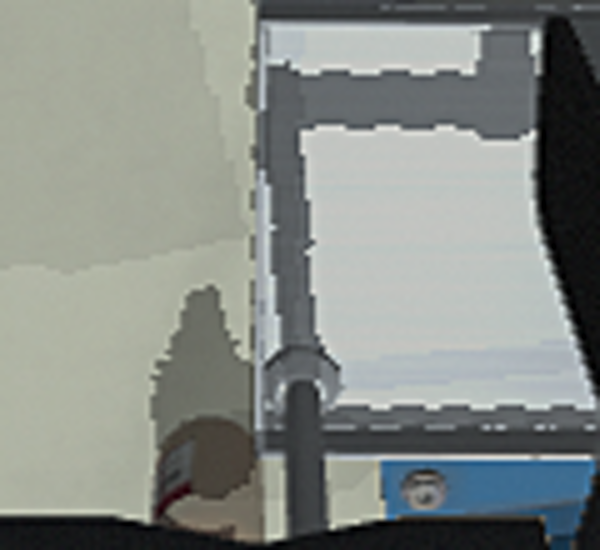

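View pics/z7.png

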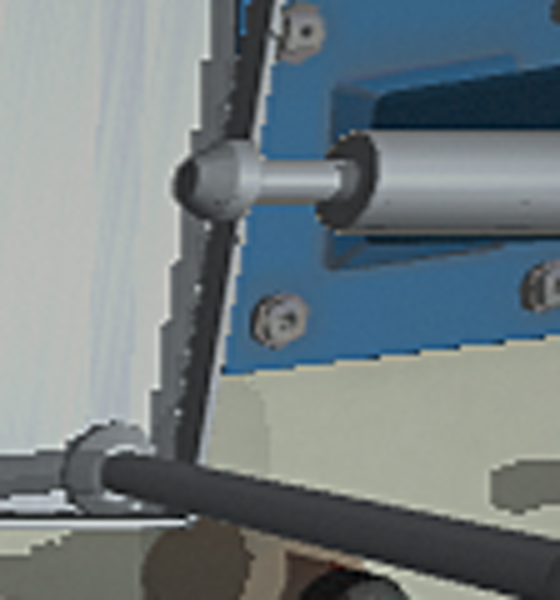

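Run:
```python
from h import *
a=cam("wrist")
def mk(p,rpy):
    T=np.eye(4);T[:3,:3]=R.from_euler('xyz',rpy,degrees=True).as_matrix();T[:3,3]=p
    b=dict(a);b["M"]=T@a["T_tool_cam"];return b
w8=mk([.4291,-.0138,.2602],[179.96,-.18,173.46]); w7=mk([.4317,-.0139,.2654],[179.7,-.08,83.2])
def q(a,l,o,s,z):
    P=np.array([plane(a,(o[0]+x/s,o[1]+y/s),z) for x,y in l]);print(np.round(P[:,:2],4).tolist(),"mean",np.round(P.mean(0),4));return P
P=q(w8,[(235,338),(397,338),(396,386),(237,386)],(190,110),5,.150)
d=P[0]-P[1];print("yaw",np.degrees(np.arctan2(d[1],d[0])))
P=q(w7,[(190,184),(240,180),(255,180),(295,180),(330,180),(450,179)],(400,50),5,.172)
d=P[-1]-P[0];print("stud yaw",np.degrees(np.arctan2(d[1],d[0])))
# tile check
q(w8,[(37,5),(517,5),(505,458),(60,460)],(190,110),5,.007)
```

```text
[[0.4244, -0.0259], [0.4279, 0.0042], [0.4371, 0.0031], [0.4337, -0.0267]] mean [ 0.4308 -0.0113  0.15  ]
yaw -96.53713505279566
[[0.5938, 0.0503], [0.6019, 0.0499], [0.6043, 0.0497], [0.6108, 0.0489], [0.6165, 0.0482], [0.636, 0.046]] mean [0.6106 0.0488 0.172 ]
stud yaw -5.726366103513968
[[0.3611, -0.0769], [0.3756, 0.0499], [0.5012, 0.0368], [0.4872, -0.0906]] mean [ 0.4313 -0.0202  0.007 ]
```

```bash
python3 -m inch '[90,-0.002,0.001,0.01,0,0,0,90,-0.002,0.001,0.03,0,0,0,90,-0.002,0.001,0.055,0,0,0,90,-0.002,0.001,0.08,0,0,0,90,-0.002,0.001,0.1,0,0,0,90,-0.002,0.001,0.115,0,0,0,90,-0.002,0.001,0.128,0,0,0,90,-0.002,0.001,0.138,0,0,0,90,-0.002,0.001,0.145,0,0,0,90,-0.002,0.001,0.148,0,0,0,90,-0.002,0.001,0.148,0,0,0]'
python3 - <<'E'
from h import *
s=st();r=cam("wrist","w9")
E
```

```text
time: 14.52
eef_pos: [0.431, -0.0129, 0.1123]
tool_rot: [3.141, -0.003, 3.029]
ft_force: [-0.6, -0.5, -0.1]
width: 0.648
t 14.52 p [ 0.431  -0.0129  0.1123] rpy [ 1.7996e+02 -1.6000e-01  1.7353e+02] F [-0.6 -0.5 -0.1] w 0.648 j [-3.100e-02  1.140e-01 -3.840e-01  1.075e+00  1.000e-03  8.200e-02]
```

View pics/w9.png

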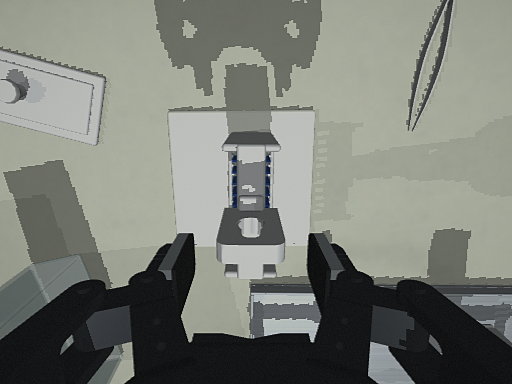

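Tab centred between the fingers (columns 217–285). Close.

```bash
python3 -m inch '[130,0,0,0,0,0,0,150,0,0,0,0,0,0,170,0,0,0,0,0,0,200,0,0,0,0,0,0,255,0,0,0,0,0,0,255,0,0,0,0,0,0,255,0,0,0,0,0,0,255,0,0,0,0,0,0]' 60
python3 - <<'E'
from h import *
s=st();r=cam("wrist","w10")
E
```

```text
time: 15.23
eef_pos: [0.4319, -0.013, 0.1138]
tool_rot: [3.141, -0.0, 3.029]
ft_force: [-2.6, -0.4, 9.9]
width: 0.346
t 15.23 p [ 0.4319 -0.013   0.1138] rpy [ 1.7995e+02 -3.0000e-02  1.7352e+02] F [-2.6 -0.4  9.9] w 0.346 j [-3.100e-02  1.130e-01 -3.810e-01  1.077e+00  1.000e-03  8.200e-02]
```

View pics/w10.png

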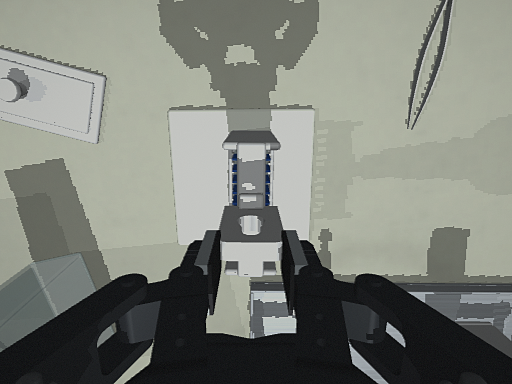

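```bash
python3 -m inch '[255,0,0,-0.003,0,0,0,255,0,0,-0.01,0,0,0,255,0,0,-0.022,0,0,0,255,0,0,-0.036,0,0,0,255,0,0,-0.048,0,0,0,255,0,0,-0.052,0,0,0,255,0,0,-0.052,0,0,0]' 80
python3 - <<'E'
from h import *
s=st();r=cam("wrist","w11");cam("scene","s11")
E
```

```text
time: 15.87
eef_pos: [0.4326, -0.013, 0.1669]
tool_rot: [3.141, 0.001, 3.029]
ft_force: [-0.1, 0.2, -2.1]
width: 0.338
t 15.87 p [ 0.4326 -0.013   0.1669] rpy [1.7994e+02 8.0000e-02 1.7352e+02] F [-0.1  0.2 -2.1] w 0.338 j [-3.100e-02  8.400e-02 -2.760e-01  1.209e+00  1.000e-03  8.200e-02]
```

View pics/w11.png

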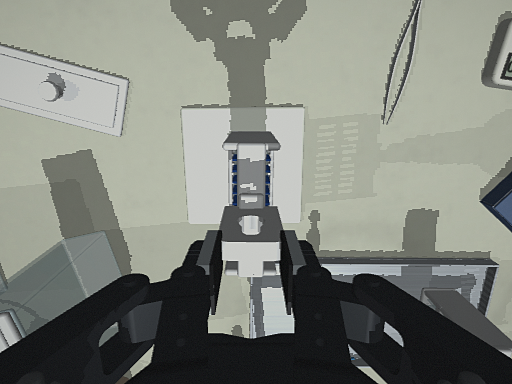

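View pics/s11.png

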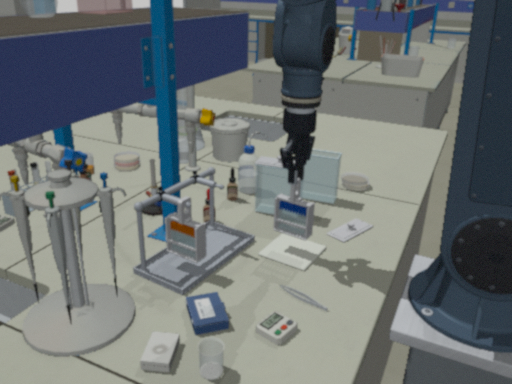

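```bash
python3 -m inch '[255,-0.006,0.004,0,0,0,0,255,-0.018,0.012,0,0,0,0,255,-0.034,0.022,0,0,0,0,255,-0.05,0.033,0,0,0,0,255,-0.066,0.044,0,0,0,0,255,-0.082,0.055,0,0,0,0,255,-0.097,0.065,0,0,0,0,255,-0.108,0.073,0,0,0,0,255,-0.117,0.079,0,0,0,0,255,-0.122,0.082,0,0,0,0,255,-0.122,0.082,0,0,0,0,255,-0.122,0.082,0,0,0,0]'
python3 - <<'E'
from h import *
s=st();r=cam("wrist","w12");cam("scene","s12")
a=r["color"]
cv2.imwrite("pics/z8.png",cv2.resize(a[190:340,190:310],None,fx=4,fy=4,interpolation=2))
for t in ["carrier_entry","carrier_slot_end","free_stud_place"]: print(t,[(c,np.round(p,1)) for c,p in pp(t,"wrist",2)])
E
```

```text
time: 16.97
eef_pos: [0.562, 0.0547, 0.1648]
tool_rot: [3.141, -0.002, 3.029]
ft_force: [-0.5, -0.3, -2.5]
width: 0.332
t 16.97 p [0.562  0.0547 0.1648] rpy [ 1.7997e+02 -1.0000e-01  1.7353e+02] F [-0.5 -0.3 -2.5] w 0.332 j [9.600e-02 3.570e-01 6.500e-02 1.281e+00 1.000e-03 2.090e-01]
carrier_entry [(0.97, array([253.2, 227.6]))]
carrier_slot_end [(0.73, array([253.8, 239.7])), (0.73, array([ 12.8, 187. ]))]
free_stud_place [(0.98, array([251.9, 300.8]))]
```

View pics/w12.png

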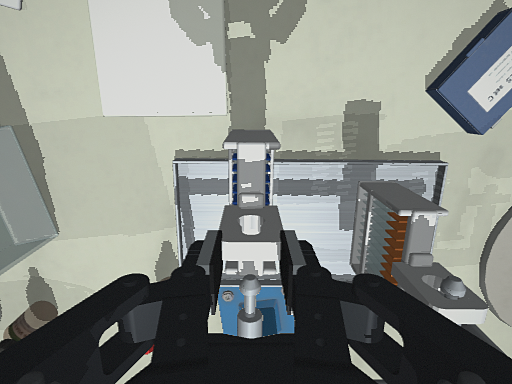

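View pics/z8.png

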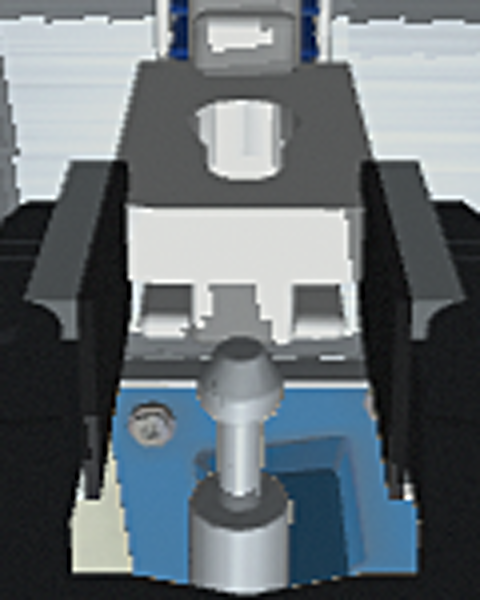

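View pics/s12.png

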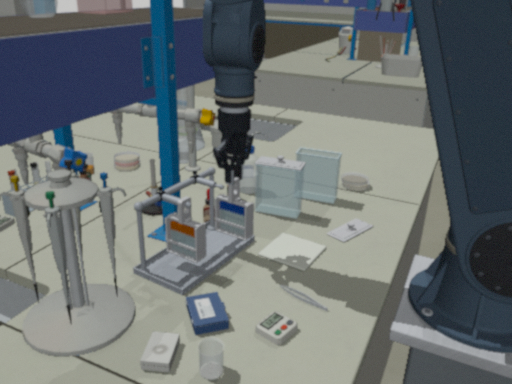

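Run:
```python
from h import *
s=st();r=cam("wrist")
T=R.from_euler('xyz',s["tool_rot"]).as_matrix()
def tl(x,y,z):
    P=plane(r,(190+x/4,190+y/4),z);return T.T@(P-s["eef_pos"]),P
for n,x,y,z in (("tip",243,350,.172),("headrim",240,385,.172),("neck",239.5,455,.172),("shoulderfront",238.5,508,.172),("sh",238.5,560,.172),("slot",243.5,150,.19),("tabL",128,204,.2012),("tabR",360,204,.2012),("tabL2",133,282,.2012),("tabR2",356,282,.2012)):
    t,P=tl(x,y,z);print(n,"tool",np.round(t*1000,1),"world",np.round(P,4))
```

```text
t 17.22 p [0.5619 0.0545 0.1657] rpy [ 1.7995e+02 -3.0000e-02  1.7350e+02] F [ 0.3 -0.5 -2.5] w 0.331 j [9.600e-02 3.550e-01 6.500e-02 1.281e+00 1.000e-03 2.090e-01]
tip tool [-31.3   0.2  -6.3] world [0.593  0.0511 0.172 ]
headrim tool [-37.3  -0.2  -6.3] world [0.599 0.05  0.172]
neck tool [-49.7  -0.3  -6.4] world [0.6113 0.0485 0.172 ]
shoulderfront tool [-59.4  -0.5  -6.4] world [0.6209 0.0473 0.172 ]
sh tool [-69.1  -0.5  -6.4] world [0.6306 0.0461 0.172 ]
slot tool [  8.7   0.3 -24.3] world [0.5533 0.0557 0.19  ]
tabL tool [  6.4 -13.6 -35.5] world [0.554  0.0416 0.2012]
tabR tool [  6.4  14.3 -35.5] world [0.5572 0.0693 0.2012]
tabL2 tool [ -4.  -13.3 -35.5] world [0.5644 0.0408 0.2012]
tabR2 tool [ -4.   14.1 -35.5] world [0.5675 0.0679 0.2012]
```

```bash
python3 -m inch '[255,0,-0.0006,0.001,0,0,0.7,255,-0.004,-0.0006,0.001,0,0,0.7,255,-0.01,-0.0006,0.001,0,0,0.7,255,-0.016,-0.0006,0.001,0,0,0.7,255,-0.02,-0.0007,0.001,0,0,0.7,255,-0.022,-0.0008,0.001,0,0,0.7,255,-0.022,-0.0008,0.001,0,0,0.7,255,-0.022,-0.0008,0.001,0,0,0.7]'
python3 - <<'E'
from h import *
s=st();r=cam("wrist","w13");cam("scene","s13")
a=r["color"]
cv2.imwrite("pics/z9.png",cv2.resize(a[190:340,190:310],None,fx=4,fy=4,interpolation=2))
E
```

```text
time: 17.93
eef_pos: [0.5838, 0.0511, 0.1645]
tool_rot: [3.141, -0.001, 3.016]
ft_force: [-0.5, 0.1, -2.1]
width: 0.332
t 17.93 p [0.5838 0.0511 0.1645] rpy [ 1.7995e+02 -4.0000e-02  1.7280e+02] F [-0.5  0.1 -2.1] w 0.332 j [8.700e-02 4.020e-01 1.290e-01 1.299e+00 1.000e-03 2.120e-01]
```

View pics/z9.png

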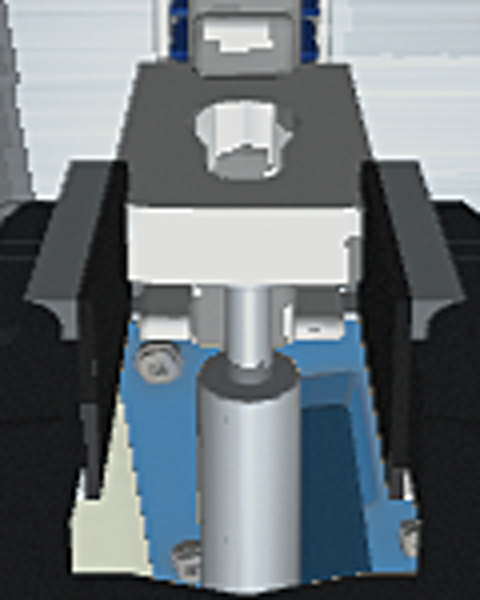

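Run:
```python
from h import *
s=st();r=cam("wrist")
T=R.from_euler('xyz',s["tool_rot"]).as_matrix()
def tl(x,y,z):
    P=plane(r,(190+x/4,190+y/4),z);return T.T@(P-s["eef_pos"]),P
for n,x,y,z in (("neck",249.5,290,.172),("neck2",249.5,350,.172),("shoulderfront",249.5,388,.172),("sh",249.5,480,.172),("slot",243.5,150,.19),("slot0",243.5,180,.199),("tabL",128,204,.2),("tabR",360,204,.2)):
    t,P=tl(x,y,z);print(n,"tool",np.round(t*1000,1),"world",np.round(P,4))
```

```text
t 18.03 p [0.5837 0.0512 0.1647] rpy [ 1.7995e+02 -3.0000e-02  1.7281e+02] F [-0.1  0.1 -2.9] w 0.337 j [8.700e-02 4.010e-01 1.290e-01 1.299e+00 1.000e-03 2.130e-01]
neck tool [-20.6   1.2  -7.3] world [0.6043 0.0498 0.172 ]
neck2 tool [-30.7   1.2  -7.3] world [0.6143 0.0486 0.172 ]
shoulderfront tool [-37.2   1.2  -7.3] world [0.6207 0.0478 0.172 ]
sh tool [-53.5   1.2  -7.3] world [0.6369 0.0457 0.172 ]
slot tool [  9.2   0.3 -25.3] world [0.5746 0.0526 0.19  ]
slot0 tool [  9.    0.3 -34.3] world [0.5748 0.0526 0.199 ]
tabL tool [  6.3 -13.6 -35.3] world [0.5757 0.0384 0.2   ]
tabR tool [  6.3  14.3 -35.3] world [0.5792 0.0661 0.2   ]
```

```bash
python3 -m inch '[255,0,0.0008,0,0,0,0,255,0,0.0008,0,0,0,0,255,-0.003,0.0008,0,0,0,0,255,-0.006,0.0008,0,0,0,0,255,-0.009,0.0008,0,0,0,0,255,-0.012,0.0008,0,0,0,0,255,-0.014,0.0008,0,0,0,0,255,-0.014,0.0008,0,0,0,0]'
python3 - <<'E'
from h import *
s=st();r=cam("wrist","w14")
cv2.imwrite("pics/z10.png",cv2.resize(r["color"][190:340,190:310],None,fx=4,fy=4,interpolation=2))
E
```

```text
time: 18.75
eef_pos: [0.5981, 0.0502, 0.1645]
tool_rot: [3.141, -0.001, 3.016]
ft_force: [0.3, 0.4, -1.3]
width: 0.334
t 18.75 p [0.5981 0.0502 0.1645] rpy [ 1.7995e+02 -3.0000e-02  1.7280e+02] F [ 0.3  0.4 -1.3] w 0.334 j [8.300e-02 4.320e-01 1.750e-01 1.314e+00 1.000e-03 2.090e-01]
```

View pics/z10.png

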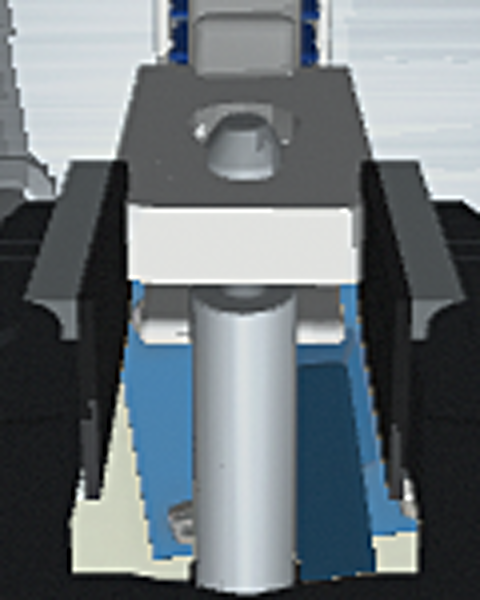

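```bash
python3 -m inch '[255,-0.003,0,0,0,0,0,255,-0.006,0,0,0,0,0,255,-0.009,0,0,0,0,0,255,-0.011,0,0,0,0,0,255,-0.013,0,0,0,0,0,255,-0.015,0,0,0,0,0,255,-0.015,0,0,0,0,0,255,-0.015,0,0,0,0,0]'
python3 - <<'E'
from h import *
s=st();r=cam("wrist","w15")
cv2.imwrite("pics/z11.png",cv2.resize(r["color"][190:340,190:310],None,fx=4,fy=4,interpolation=2))
E
```

```text
time: 19.47
eef_pos: [0.6127, 0.0483, 0.1645]
tool_rot: [3.141, -0.001, 3.016]
ft_force: [-0.7, -0.1, -1.7]
width: 0.336
t 19.47 p [0.6127 0.0483 0.1645] rpy [ 1.7995e+02 -4.0000e-02  1.7280e+02] F [-0.7 -0.1 -1.7] w 0.336 j [7.800e-02 4.640e-01 2.230e-01 1.331e+00 1.000e-03 2.040e-01]
```

View pics/z11.png

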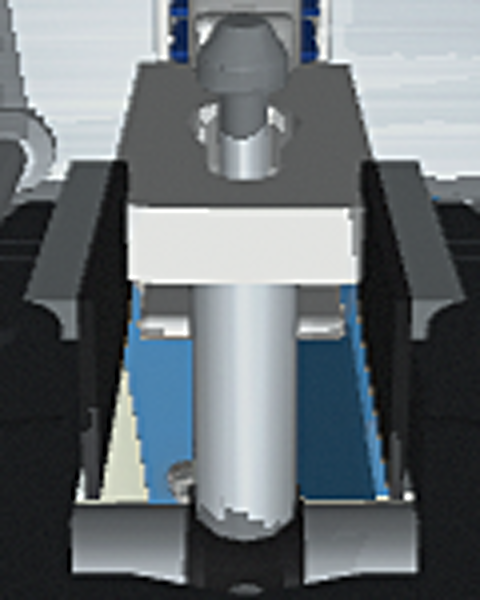

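```bash
python3 -m inch '[255,0,0,0.002,0,0,0,255,0,0,0.004,0,0,0,255,0,0,0.006,0,0,0,255,0,0,0.008,0,0,0,255,0,0,0.010,0,0,0,255,0,0,0.012,0,0,0,255,0,0,0.013,0,0,0,255,0,0,0.013,0,0,0]'
python3 - <<'E'
from h import *
s=st();r=cam("wrist","w16")
cv2.imwrite("pics/z12.png",cv2.resize(r["color"][190:340,190:310],None,fx=4,fy=4,interpolation=2))
E
```

```text
time: 20.18
eef_pos: [0.6125, 0.0484, 0.1512]
tool_rot: [3.141, -0.001, 3.016]
ft_force: [-0.2, 0.4, -3.1]
width: 0.329
t 20.18 p [0.6125 0.0484 0.1512] rpy [ 1.7996e+02 -7.0000e-02  1.7280e+02] F [-0.2  0.4 -3.1] w 0.329 j [7.800e-02 4.660e-01 1.940e-01 1.299e+00 1.000e-03 2.040e-01]
```

View pics/z12.png

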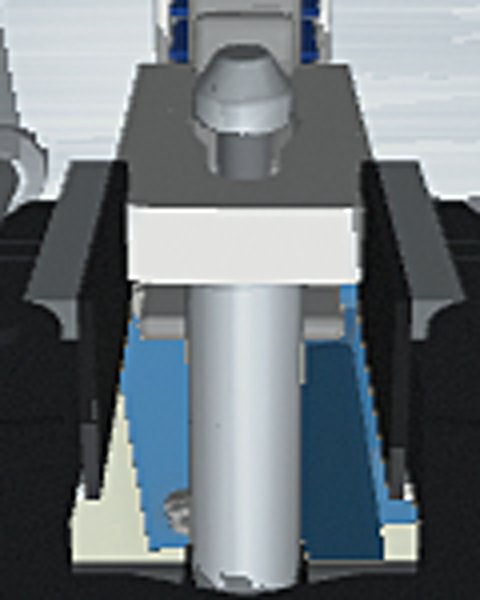

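Neck is in the slot, no force. Lower the rest in small steps until contact.

```bash
python3 -m inch '[255,0,0,0.001,0,0,0,255,0,0,0.002,0,0,0,255,0,0,0.0025,0,0,0,255,0,0,0.003,0,0,0,255,0,0,0.003,0,0,0]'
python3 -m inch '[255,0,0,0.0005,0,0,0,255,0,0,0.001,0,0,0,255,0,0,0.001,0,0,0]'
```

```text
time: 20.65
eef_pos: [0.6126, 0.0484, 0.1484]
tool_rot: [3.141, -0.001, 3.016]
ft_force: [0.5, -0.3, -1.6]
width: 0.336
time: 20.9
eef_pos: [0.6127, 0.0484, 0.1479]
tool_rot: [3.141, -0.0, 3.016]
ft_force: [-2.8, -0.4, 5.4]
width: 0.335
```

```bash
python3 -m inch '[255,0,0,0.0005,0,0,0,255,0,0,0.0008,0,0,0,255,0,0,0.0008,0,0,0]'
python3 - <<'E'
from h import *
s=st();r=cam("wrist","w17");cam("scene","s17")
cv2.imwrite("pics/z13.png",cv2.resize(r["color"][190:340,190:310],None,fx=4,fy=4,interpolation=2))
E
```

```text
time: 21.15
eef_pos: [0.6128, 0.0484, 0.1478]
tool_rot: [3.141, 0.001, 3.016]
ft_force: [-3.7, -0.3, 7.9]
width: 0.329
t 21.15 p [0.6128 0.0484 0.1478] rpy [1.7994e+02 3.0000e-02 1.7281e+02] F [-3.7 -0.3  7.9] w 0.329 j [7.800e-02 4.660e-01 1.850e-01 1.289e+00 1.000e-03 2.040e-01]
```

View pics/z13.png

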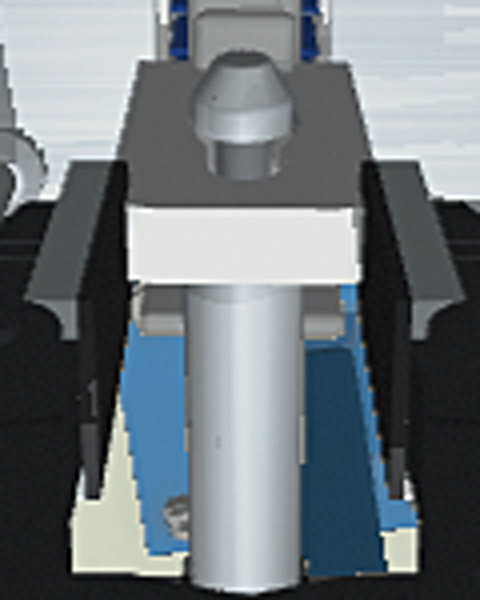

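```bash
python3 -m inch '[160,0,0,0,0,0,0,150,0,0,0,0,0,0,140,0,0,0,0,0,0,125,0,0,0,0,0,0,110,0,0,0,0,0,0,105,0,0,0,0,0,0,105,0,0,0,0,0,0]'
python3 - <<'E'
from h import *
s=st();r=cam("wrist","w18")
E
```

```text
time: 21.83
eef_pos: [0.6128, 0.0484, 0.1478]
tool_rot: [3.141, 0.001, 3.016]
ft_force: [-0.1, 0.2, 0.6]
width: 0.589
t 21.83 p [0.6128 0.0484 0.1478] rpy [1.7994e+02 3.0000e-02 1.7280e+02] F [-0.1  0.2  0.6] w 0.589 j [7.800e-02 4.660e-01 1.850e-01 1.289e+00 1.000e-03 2.040e-01]
```

View pics/w18.png

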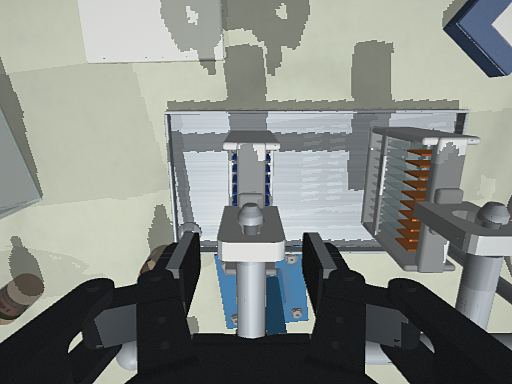

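Released, carrier hangs freely, clear of both fingers. Raise straight up, then back off.

```bash
python3 -m inch '[105,0,0,-0.005,0,0,0,105,0,0,-0.015,0,0,0,105,0,0,-0.03,0,0,0,105,0,0,-0.05,0,0,0,105,0,0,-0.07,0,0,0,105,0,0,-0.09,0,0,0,105,0.02,0,-0.1,0,0,0,105,0.05,0,-0.1,0,0,0,105,0.08,0,-0.1,0,0,0,105,0.11,0,-0.1,0,0,0,105,0.12,0,-0.1,0,0,0,105,0.12,0,-0.1,0,0,0]'
python3 - <<'E'
from h import *
s=st();r=cam("wrist","w19");S=cam("scene","s19");t=cam("top","t19")
cv2.imwrite("pics/z14.png",cv2.resize(S["color"][140:290,130:350],None,fx=3.6,fy=3.6,interpolation=2))
for t in ["carrier","carrier_slot_end"]: print(t,[(c,np.round(p,1)) for c,p in pp(t,"scene",2)])
P=np.array([.6113,.0485,.172]);print("stud neck proj",proj(S,P), "carrier origin", proj(S,P-[0,0,.1307]))
E
```

```text
time: 22.88
eef_pos: [0.4921, 0.0636, 0.2496]
tool_rot: [3.14, 0.002, 3.017]
ft_force: [0.1, -0.2, -0.2]
width: 0.589
t 22.88 p [0.4921 0.0636 0.2496] rpy [1.7990e+02 1.4000e-01 1.7284e+02] F [ 0.1 -0.2 -0.2] w 0.589 j [1.280e-01 2.000e-01 6.900e-02 1.437e+00 1.000e-03 2.530e-01]
carrier [(0.96, array([214.3, 231.9]))]
carrier_slot_end [(0.72, array([215.2, 187.3]))]
stud neck proj [215.79943568 184.1809702 ] carrier origin [216.19325165 231.41526885]
```

View pics/z14.png

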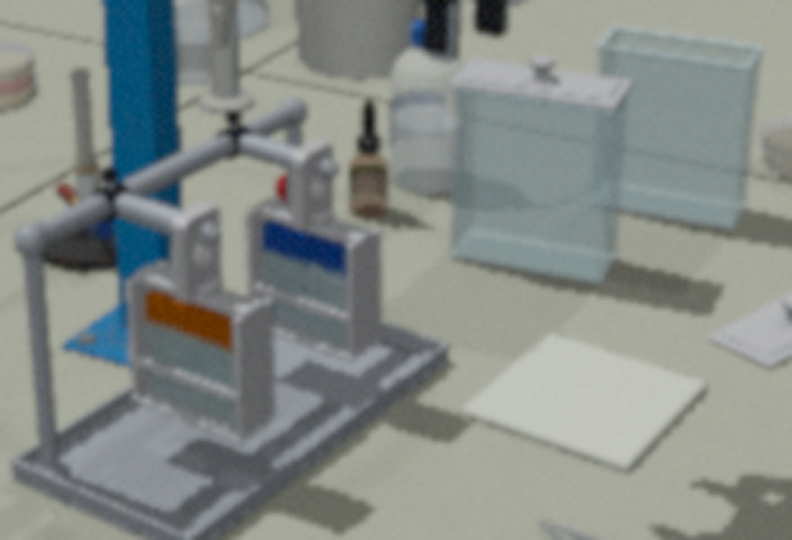

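View pics/w19.png

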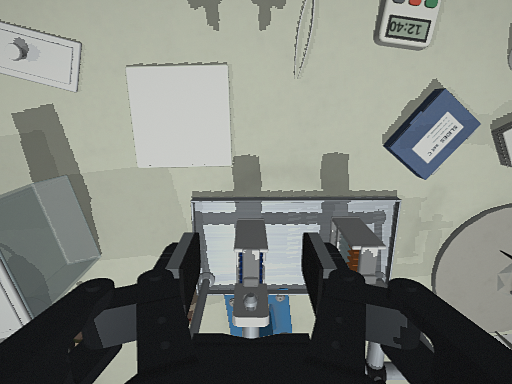

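View pics/t19.png

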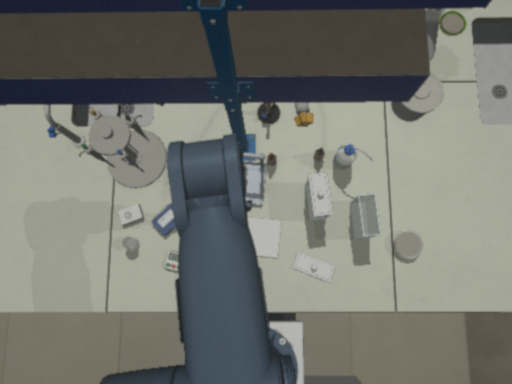

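```bash
python3 -c "
from station import manip
print(manip.finish_job())"
```

```text
the job is handed in; nothing more can be done
None
```

The carrier is hanging on the free stud, and I handed the job in at about 23 s.

**What I did**
- I lifted the carrier straight out of the open jar by the flat faces of its tab.
- I set it down on the tile, touching down at about 8 N, and let go.
- I turned the gripper 90° and took the tab by its narrow side edges.
- Viewing the stud with the wrist camera put its neck at about (0.611, 0.049). I corrected the sideways offset and 0.7° of yaw, then passed the head through the round entry without contact.
- I lowered the carrier until the neck touched the top of the slot. That happened with the TCP at 0.148 m, within 1 mm of the height I expected. It seated with about 8 N, and I then opened the fingers and backed off.

**Last checks**
- In the scene picture the carrier hangs upright, in the same way as the orange one beside it. Both jars stand where they were, the tile is clear and the robot touches nothing.
- The network put the slot end about 3 pixels lower in the scene picture than where my measured neck position projects. The carrier's origin agreed within about 2 pixels. I put this down to calibration and network error, because the contact height agreed.
- In the top view the arm hides the carrier, so that picture did not confirm it.

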